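# Butt a frame moulding against its stop and snap the toggle clamp shut

### The arm

A 6-joint arm with a two-finger parallel gripper is mounted at the origin on the work surface. World frame = base frame: x ahead of the robot, y to its left, z up, the work surface at z = 0. Lengths are in m, angles in rad, forces in N, time in s.
With the tool pointing down it reaches from about 0.35 to 0.975 m from the base axis. Payload 4.9 kg.
Tool frame: the origin (TCP) lies between the finger pads; the fingertips stand 14 mm ahead of it and the grasp point (between the pads) lies 5 mm behind it (manip.finger_overhang is the distance from the TCP to the fingertips, in m); z points along the fingers, y is the line along which they close (so a half turn about z gives the same grasp; the last joint's range is limited). The gripper opens to 85 mm and grips with 20 to 120 N. Pads are 22 mm wide; open, the fingers measure 114 mm over their backs; the gripper's body (76 mm by 85 mm) begins 54 mm behind the grasp point. The pads swing forward as they close: fully open they stand 13 mm farther back than shut.
Start: joints at [1.14, 0.053, 1.613, -0, 1.476, -0.119], TCP at [0.192, 0.595, 0.245] pointing down, gripper open.
Joint ranges: [-3.01, 3.01], [-1.01, 2.22], [0.06, 2.58], [-1.02, 4.17], [0.09, 2.62], [-3.14, 3.14]. Speed limits (rad/s): [2.57, 2.57, 3.14, 3.14, 3.14, 3.14].

### API

Orientations are given as a unit quaternion [w, x, y, z].
In Python, from plant import manip, grab_frame gives the robot as it stands.
- The arm moves only by the tool servo_tool, never from a script. Its argument "deltas" is a list that holds one entry, the list of rows, each a list of 5 numbers: the opening in per cent of the stroke, from 0 (shut) to 100 (fully open), then the shift along the world's x, y, z in m, then the turn about the world's z in degrees. A call has exactly 8 rows; each row shifts and turns the commanded pose from where the row before left it; what a row does not reach is not made up. A row lasts 1/10 s, in which the tool goes at most 50 mm and 8.59 degrees, less where a joint would pass 70% of its speed; a pose out of reach is approached as far as the arm can. A call is refused whole if a number of a shift passes 0.05 or a number of a turn 8.59, either way. A call with a gripper value outside its range is refused whole. The fingers move at their own pace and stop on an object; the grip force is fixed at half the most. Time passes only in rows, so rows that do not move let the fingers close, or fill a call up. It gives the time, the measured TCP pose, the force, the opening and the grip force at its end, in the units of the state.
- manip.state(): the state, without advancing time (a new reading comes with each control period).
- grab_frame(name): name is "side" or "top"; returns a dict with "pixels" (420x560x3 uint8, red, green, blue), "z_map" (420x560 float32, m along the optical axis (not along the pixel's ray), 0 where there is no reading), "fx", "fy", "cx", "cy" (pixels), "rvec" (rotation vector, rad) and "tvec" (3), from world to camera coordinates, as OpenCV has them. Camera axes: x right, y down, z forward; pixel columns grow to the right and rows downward; lengths in m; the calibration is good to about 2 mm. A picture is of the moment at which its call begins.
- manip.job_done(): hands the job in; it is judged then, once.
The state is a dict: "time": time; "joint_pos": joint angles; "joint_vel": joint speeds; "joint_efforts": joint torques, N m; "tool_pos": TCP position; "tool_rot": TCP orientation; "contact_force": force on the tool from outside, world axes, zero at the start; "ft_torque": the same for the moment, N m; "gripper_width": opening from 0.0 (shut) to 1.0 (fully open); "grasp_force": force on a finger pad.
Only numpy, scipy, OpenCV 4.12 (cv2) and the standard library are available. Lean on these libraries where they do the work, as an engineer would, in place of code of your own. Each camera call takes 0.05 s, during which the arm holds its last target. There are 200 camera calls.

### The job

On the framing jig, push the length of picture-frame moulding along its channel with the fingertips until its end butts against the end stop. Then push the toggle clamp's black handle over and down, past its dead point, until it snaps into lock with the pad pressing on the moulding. Do not pick up the moulding, leave everything else where it stands, and finish clear of it all.

Things in the scene. Friction and masses are not known exactly. Their poses are not given: they have to be found in the camera images.
- jig: framing jig screwed to the table: dark red plate, top 12 mm above the table. Origin on the table under the plate (x -140 to 130, y -100 to 100 mm). x runs along the moulding channel towards the end stop, y from the channel towards the clamp handle, z up. Steel clamp cheeks stand at x 24 to 56, y -7 to 47 mm, 62 mm high; the pad arm, while open, reaches up to 110 mm high at y -80 to 0 mm
- stop_face (a point): centre of the end stop's face that the moulding butts against, at jig x = 110, y = -45 mm, 22 mm above the table; axes as the jig's. The stop's top is 36 mm above the table. The channel leading to it lies between two aluminium fences 39 mm apart, 10 mm thick, tops 24 mm above the table, from jig x = -20 to 110 mm
- moulding_near (a point): centre of the moulding's near end face (the one to push on), away from the stop, 10 mm above the moulding's underside. This end stands out 40 mm or more from the fences, over the bare plate, with free space behind it. Axes as the moulding's
- moulding_far (a point): centre of the moulding's far end face, the one that must butt against the stop, 85 mm beyond the middle, 10 mm above the underside
- moulding_mid (a point): middle of the moulding, 10 mm above its underside
- lever_pivot (a point): pivot of the clamp's handle, fixed on the jig at x = 40, y = 35 mm, 50 mm above the table; axes as the jig's. The handle turns about the jig's x axis
- lever_grip (a point): point on the axis of the clamp's black handle, 95 mm from the pivot. The black grip is a round bar of 18 mm diameter from 49 to 134 mm from the pivot; the shank below it is a 10 mm steel rod
- clamp_lever (a joint): angle of the clamp handle, rad: 0 open, the handle 75 degrees above the jig's +y direction; grows as it is pushed over towards +y and down (elevation = 75 degrees minus angle). Before the dead point at about 0.88 a spring pushes it back (up to about 10 N at the grip); just past it the handle snaps by itself to 1.15, the locked stop, 9 degrees above level
- clamp_pad: rubber pad of the clamp, 16 mm across, origin at the centre of its underside; it comes down on the moulding as the handle is closed and presses with about 6 N when locked
- nail_tin: bystander: small closed aluminium tin, 38 mm across and 32 mm high, standing on the jig's plate, origin under its centre
- offcut: bystander: 70 mm offcut of the same moulding (36 mm wide, 22 mm high) lying on the table beside the jig, origin under its centre
- glue: bystander: white glue bottle, 54 mm across and 150 mm high, standing beyond the jig, origin under its centre
- tape: bystander: roll of tape, a ring 90 mm across and 25 mm high, lying flat, origin under its centre
- hammer: bystander: hammer about 240 mm long, lying on the right of the table, origin under it
- corner: bystander: L-shaped corner sample of moulding, legs about 90 mm, 22 mm high, on the right of the table, origin under its bend
- jar: bystander: grey jar, 60 mm across and 60 mm high, on the left of the table, origin under its centre
- moulding: loose wooden frame moulding 170 mm long (along its x axis, which points to the stop), 36 mm wide, 16 mm high with a brass lip up to 22 mm along its +y edge, about 0.12 kg, lying on the jig's plate in the channel with 3 mm of side play. Origin under its middle
Things that resemble listed ones, but are neither listed nor needed, are in the scene too. Of the things that look like the moulding, the smallest one is meant.

How it is judged:
On the way, in this order (a step that is already met when the one before it is completed fails the run):
1. the moulding butts against the end stop while the clamp is still open (x of moulding_far in the frame of stop_face above -0.004 m and y of moulding_far in the frame of stop_face between -0.008 and 0.008 m and value of joint clamp_lever below 0.5 rad), for 0.2 s.
2. the handle has snapped over its dead point into lock (value of joint clamp_lever above 1.07 rad), for 0.3 s.
At the end, for the whole second after the job is handed in: the moulding's far end is within 4 mm of the stop face (and within 8 mm sideways), the handle is at 1.07 rad or more, the pad presses on the moulding with more than 2 N, and the moulding is at rest (x of moulding_far in the frame of stop_face above -0.004 m and y of moulding_far in the frame of stop_face between -0.008 and 0.008 m and value of joint clamp_lever above 1.07 rad and contact force between clamp_pad and moulding above 2 N and linear speed of moulding below 0.02 m/s); the robot touches nothing.
It fails at once if the moulding is lifted more than 12 mm off the plate or tipped more than 0.2 rad (height (world z) of moulding_mid above 0.034 m or angle between moulding_mid's own z axis and vertical above 0.2 rad).
It fails at once if a bystander is moved more than 20 mm or tipped over (distance of any of nail_tin, offcut, glue, tape, hammer, corner, jar from where it was at the start of the episode above 0.02 m or angle between any of glue, jar, nail_tin's own z axis and vertical above 0.5 rad).
It also fails if it takes over 40 s, if anything falls off the work surface, if the arm or the gripper's body presses on something with over 40 N, if the wrist force passes 120 N, or if a joint passes its speed limit or range.

## Working session

There is one attempt and no reset: what is moved stays moved. The work goes in short steps, Python scripts to look and compute and a tool call to move; the robot and the scene stay as the last step left them, time stands still between calls to the robot, and variables do not carry over. Pictures are saved under pics/ and viewed, at most 10 in all, crops included, and the job is handed in when it is done.

Besides the shell and the picture viewer there is one more tool, called after "Call:" as name(argument=value, ...) on one line, values as JSON. servo_tool: Moves the arm, as the interface text tells. Its arguments: {"type":"object","properties":{"deltas":{"type":"array"}},"required":["deltas"]}

```bash
mkdir -p pics; cat > h.py <<'E'
import numpy as np, cv2
from plant import manip, grab_frame
def cam(n):
    f=grab_frame(n); f['R']=cv2.Rodrigues(np.array(f['rvec'],float))[0]; f['t']=np.array(f['tvec'],float).ravel(); return f
def world(f):
    v,u=np.mgrid[:420,:560]; z=f['z_map']
    P=np.stack([(u-f['cx'])/f['fx']*z,(v-f['cy'])/f['fy']*z,z],-1)
    return (P-f['t'])@f['R']
def pix(f,p):
    q=f['R']@np.array(p)+f['t']; return f['fx']*q[0]/q[2]+f['cx'],f['fy']*q[1]/q[2]+f['cy']
def ray(f,u,v,h):
    d=f['R'].T@np.array([(u-f['cx'])/f['fx'],(v-f['cy'])/f['fy'],1]); c=-f['R'].T@f['t']
    return c+d*(h-c[2])/d[2]
E
python3 - <<'E'
from h import *
import pickle
fs={n:cam(n) for n in('top','side')}
pickle.dump(fs,open('f0.pkl','wb'))
for n,f in fs.items():
    cv2.imwrite(f'pics/{n}0.png',cv2.resize(f['pixels'][...,::-1],(784,588)))
    print(n,f['fx'],f['cx'],-f['R'].T@f['t'],f['R'][2])
print(manip.state())
E
```

```text
top 454.7515255134873 274.9740169006046 [ 0.2245011  -0.02404411  1.53314576] [ 0.19527934  0.00499693 -0.98073493]
side 469.9886114713075 284.6337065986033 [-0.06465801 -0.71321561  0.86255318] [ 0.49171414  0.59441728 -0.63630599]
{'time': 0.1, 'joint_pos': array([ 1.14002834e+00,  5.32784715e-02,  1.61416991e+00, -4.76234532e-05,
        1.47601320e+00, -1.18988255e-01]), 'joint_vel': array([ 0.00027666,  0.00036274, -0.00365429, -0.00046879,  0.00099949,
        0.00020041]), 'joint_efforts': array([ 3.45198832e-04, -3.94903207e+01, -3.71364248e+01, -1.76775907e-04,
        3.96446034e-03, -7.94826008e-06]), 'tool_pos': array([0.19149481, 0.59436505, 0.24418572]), 'tool_rot': array([-2.30827689e-04,  1.55256921e-01,  9.87873684e-01, -9.05813955e-04]), 'contact_force': array([0.36958833, 1.02852393, 0.26701397]), 'ft_torque': array([-0.02348288,  0.00504762,  0.0355701 ]), 'grasp_force': 0.0, 'gripper_width': 0.9974363409399614}
```

View pics/top0.png

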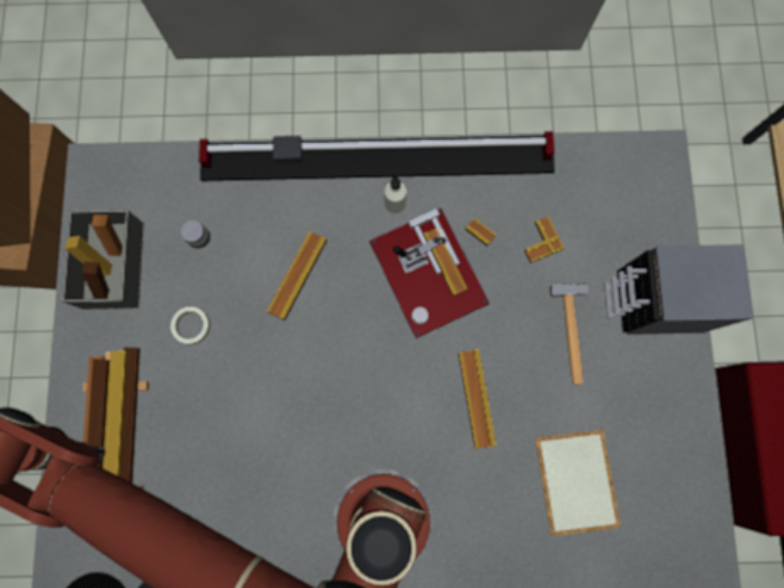

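View pics/side0.png

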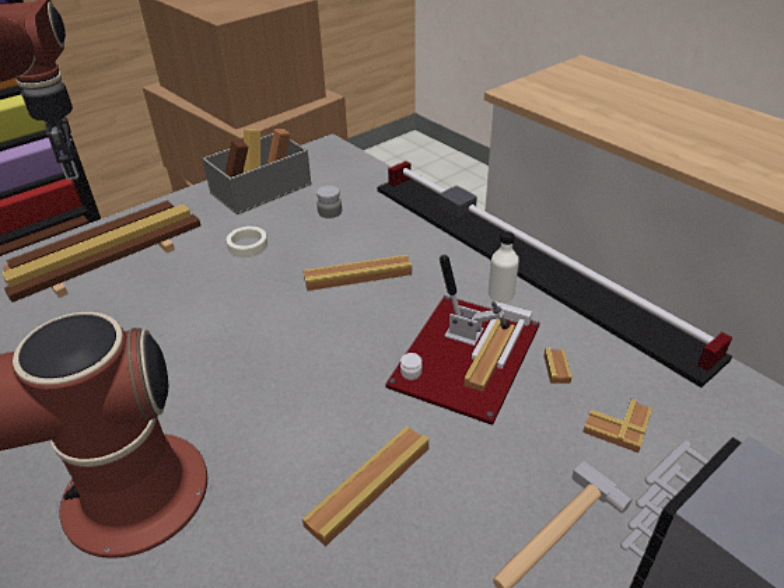

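Moulding look-alikes in the top picture (784-wide px): the piece on the jig (447,265), a long strip (297,275), another long strip (478,398), the offcut (481,231), the corner sample (545,240) and the rack and box pieces at far left. I choose the one on the red plate in the channel at (447,265). The side view shows it at (492,352), with the handle upright at (448,275).

```bash
cat > m.py <<'E'
from h import *
import pickle
def plate(f):
    W=world(f); hsv=cv2.cvtColor(f['pixels'],cv2.COLOR_RGB2HSV).astype(int)
    m=((hsv[...,0]<8)|(hsv[...,0]>172))&(hsv[...,1]>150)&(abs(W[...,2]-.012)<.008)&(W[...,0]>.3)
    m=m.astype(np.uint8); n,l,s,c=cv2.connectedComponentsWithStats(m); i=1+s[1:,4].argmax()
    vv,uu=np.where(l==i)
    pts=np.array([ray(f,u,v,.012)[:2] for u,v in zip(uu,vv)])
    return W,hsv,pts,W[vv,uu,2].mean()
def toj(P,o,a):
    d=P[...,:2]-o; c,s=np.cos(a),np.sin(a)
    return np.stack([d@[c,s],d@[-s,c],P[...,2]],-1)
E
python3 - <<'E'
from m import *
fs=pickle.load(open('f0.pkl','rb'))
for n,f in fs.items():
    W,hsv,pts,zm=plate(f)
    r=cv2.minAreaRect(pts.astype(np.float32)*1000); b=cv2.boxPoints(r)/1000
    print(n,r,zm); 
    e=[b[1]-b[0],b[2]-b[1]]; L=max(e,key=np.linalg.norm); L=L/np.linalg.norm(L); L*=np.sign(L[0])
    a=np.arctan2(L[1],L[0]); o=np.array(r[0])/1000+.005*L
    print('o',o,'yaw',np.degrees(a))
    J=toj(W,o,a); h=hsv
    # wood / brass on the plate
    m=(h[...,0]>8)&(h[...,0]<32)&(h[...,1]>90)&(abs(J[...,0])<.15)&(J[...,1]<0)&(J[...,1]>-.1)&(W[...,2]>.018)&(W[...,2]<.045)
    q=J[m]; print('mould n',m.sum(),np.percentile(q,[0,1,5,50,95,99,100],axis=0).round(4).T)
    m=(f['z_map']>0)&(abs(J[...,0])<.13)&(J[...,1]<.0)&(J[...,2]>.026)&(abs(J[...,1])<.1)
    m=(f['z_map']>0)&(abs(J[...,0]-.04)<.05)&(J[...,2]>.07)&(J[...,1]>.0)&(J[...,1]<.12)
    q=J[m];print('lever',m.sum(),np.percentile(q,[0,5,50,95,100],axis=0).round(4).T)
    m=(f['z_map']>0)&(abs(J[...,0]+.08)<.1)&(J[...,2]>.03)&(J[...,2]<.06)&(J[...,1]>.0)&(J[...,1]<.12)&(J[...,0]<.01)
    q=J[m];print('tin',m.sum(),np.percentile(q,[0,5,50,95,100],axis=0).round(4).T)
    if n=='side':
        u,v=map(int,pix(f,[*o,.03])); c=f['pixels'][v-110:v+90,u-110:u+130]; cv2.imwrite('pics/crop1.png',cv2.resize(c[...,::-1],(720,600),interpolation=2)); print(u,v)
E
```

```text
top ((584.6751098632812, -123.14981079101562), (262.4764404296875, 193.4713134765625), 23.926389694213867) 0.012326514566271034
o [ 0.58924545 -0.121122  ] yaw 23.92639
mould n 443 [[-0.085  -0.0841 -0.079  -0.0174  0.0769  0.0827  0.0855]
 [-0.0659 -0.0624 -0.0607 -0.0443 -0.0275 -0.0263 -0.025 ]
 [ 0.0185  0.0204  0.0234  0.0294  0.0372  0.0396  0.0426]]
lever 63 [[0.0322 0.0331 0.0376 0.0467 0.0503]
 [0.0359 0.0418 0.0619 0.0747 0.0766]
 [0.0706 0.0855 0.1589 0.1806 0.1836]]
tin 101 [[-0.1129 -0.111  -0.0954 -0.0805 -0.0766]
 [ 0.0523  0.0553  0.0703  0.0853  0.0885]
 [ 0.0304  0.0352  0.0442  0.0499  0.0532]]
side ((576.763427734375, -127.02053833007812), (271.0718994140625, 198.44039916992188), 23.92136573791504) 0.011360195813134893
o [ 0.58133394 -0.12499313] yaw 23.921362
mould n 735 [[-0.0836 -0.0819 -0.0795 -0.012   0.0715  0.0823  0.0894]
 [-0.0613 -0.0609 -0.0603 -0.0435 -0.0276 -0.026  -0.025 ]
 [ 0.0181  0.0188  0.0227  0.0282  0.0346  0.0357  0.0369]]
lever 242 [[0.0349 0.0368 0.0408 0.0482 0.0524]
 [0.0382 0.0432 0.0567 0.0716 0.0773]
 [0.0704 0.0809 0.1354 0.1763 0.1791]]
tin 182 [[-0.1107 -0.1077 -0.0959 -0.0785 -0.0712]
 [ 0.0523  0.0552  0.0696  0.0855  0.09  ]
 [ 0.0302  0.031   0.0427  0.046   0.0475]]
333 245
```

View pics/crop1.png

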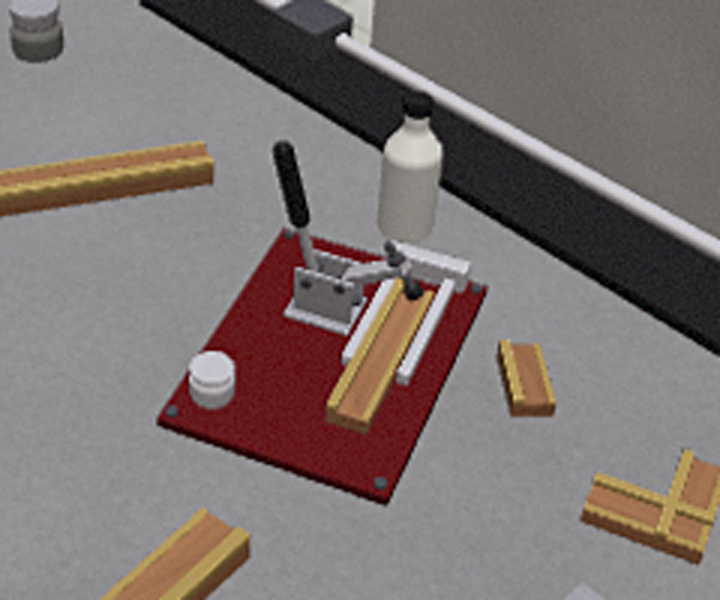

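The crop shows the moulding lying between the fences, near end at crop (345,415) and far end by the stop. The handle is up at (290,185) and the tin at (212,378), so this is the right piece. Its near end is at jig x ≈ -85 mm, about 25 mm short. I move over with the fingers shut and turned to the jig.

Call:
servo_tool(deltas=[[[0,0.014,-0.04,0,-6],[0,0.014,-0.04,0,-6],[0,0.014,-0.04,0,-6],[0,0.014,-0.04,0,-6],[0,0.014,-0.04,0,-6],[0,0.014,-0.04,0,-6],[0,0.014,-0.04,0,-6],[0,0.014,-0.04,0,-6]]])

```text
time: 0.9
tool_pos: [0.3036, 0.2732, 0.2448]
tool_rot: [0.0, 0.545, 0.838, -0.0]
contact_force: [0.7, -0.7, 0.4]
gripper_width: -0.002
grasp_force: 0.0
```

Call:
servo_tool(deltas=[[[0,0.014,-0.04,0,0],[0,0.014,-0.04,0,0],[0,0.014,-0.04,0,0],[0,0.014,-0.04,0,0],[0,0.014,-0.04,0,0],[0,0.014,-0.04,0,0],[0,0.014,-0.04,0,0],[0,0.014,-0.04,0,0]]])

```text
time: 1.7
tool_pos: [0.4157, -0.0469, 0.245]
tool_rot: [-0.0, 0.544, 0.839, 0.0]
contact_force: [0.7, -0.2, 0.3]
gripper_width: 0.001
grasp_force: 0.0
```

Call:
servo_tool(deltas=[[[0,0.0146,-0.0336,-0.02,0],[0,0.0146,-0.0336,-0.02,0],[0,0.0146,-0.0336,-0.02,0],[0,0.0146,-0.0336,-0.02,0],[0,0.0146,-0.0336,-0.02,0],[0,0,0,-0.03,0],[0,0,0,-0.025,0],[0,0,0,0,0]]])

```text
time: 2.5
tool_pos: [0.4855, -0.2116, 0.0854]
tool_rot: [-0.005, 0.544, 0.839, -0.0]
contact_force: [-0.1, -0.4, 0.4]
gripper_width: -0.001
grasp_force: 0.0
```

```bash
python3 - <<'E'
from m import *
f=cam('side'); s=manip.state(); t=s['tool_pos']; print(t,manip.finger_overhang)
o=np.array([.585,-.123]);a=np.radians(23.9)
print('tcp in jig',toj(np.array(t),o,a))
W,hsv,pts,zm=plate(f); r=cv2.minAreaRect(pts.astype(np.float32)*1000);print(r)
J=toj(W,o,a)
print('tip px',pix(f,np.array(t)-[0,0,.014]))
m=(f['z_map']>0)&(abs(J[...,0]+.12)<.05)&(abs(J[...,1]+.045)<.05)&(J[...,2]>.045)&(J[...,2]<.12)
q=J[m];print('finger',m.sum(),np.percentile(q,[0,2,50,98,100],axis=0).round(4).T)
u,v=map(int,pix(f,[*o,.05])); c=f['pixels'][v-110:v+90,u-120:u+120]; cv2.imwrite('pics/crop2.png',cv2.resize(c[...,::-1],(720,600),interpolation=2)); print(u,v)
E
```

```text
[ 0.4869778  -0.21222019  0.08793179] 0.014
tcp in jig [-0.12576399 -0.04185704  0.08793179]
((576.26953125, -126.88397216796875), (271.2359619140625, 198.40301513671875), 24.140399932861328)
tip px (np.float64(332.28364682751806), np.float64(270.80746719951117))
finger 99 [[-0.158  -0.1446 -0.1377 -0.1138 -0.0992]
 [-0.0532 -0.0525 -0.047  -0.0324 -0.0294]
 [ 0.0691  0.0744  0.092   0.1182  0.1193]]
334 239
```

View pics/crop2.png

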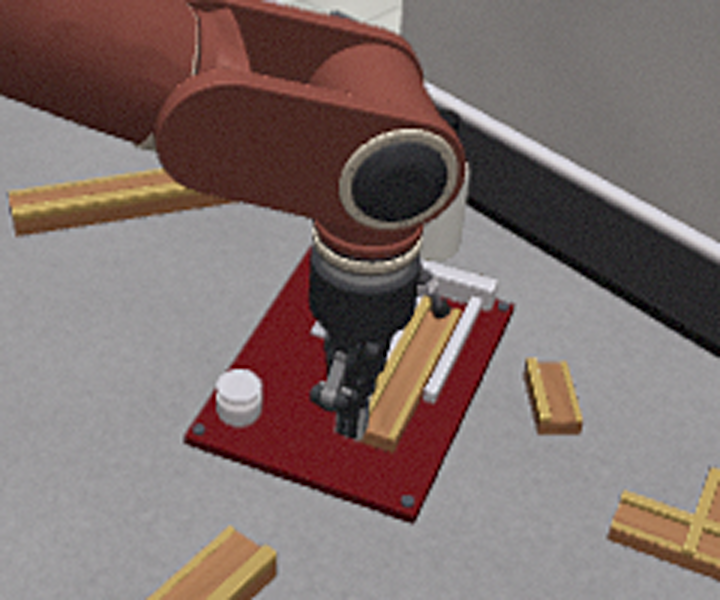

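The fingers stand behind the moulding's near end (crop 350,435 against end face 385,440), with free space between. Before descending I check the arm link's clearance to the handle.

```bash
python3 - <<'E'
from m import *
o=np.array([.583,-.1245]);a=np.radians(24)
c,s=np.cos(a),np.sin(a)
h=np.array([.583+.04*c-.062*s,-.1245+.04*s+.062*c])
for n in('side','top'):
    f=cam(n); W=world(f); d=np.linalg.norm(W[...,:2]-h,axis=-1)
    m=(f['z_map']>0)&(W[...,2]>.1)
    for r in(.03,.06,.09,.12,.15):
        k=m&(d<r)&(d>=r-.03); print(n,r,k.sum(), np.percentile(W[k][:,2],[0,5,50,95]).round(3) if k.any() else '')
E
```

```text
side 0.03 4 [0.117 0.117 0.122 0.126]
side 0.06 0 
side 0.09 0 
side 0.12 3 [0.1   0.1   0.1   0.103]
side 0.15 83 [0.376 0.385 0.398 0.411]
top 0.03 59 [0.113 0.118 0.168 0.181]
top 0.06 0 
top 0.09 1 [0.107 0.107 0.107 0.107]
top 0.12 5 [0.102 0.102 0.105 0.108]
top 0.15 208 [0.161 0.367 0.396 0.416]
```

The links clear the handle by over 120 mm. Descend behind the end face and start the push along jig x.

Call:
servo_tool(deltas=[[[0,0.001,-0.002,-0.014,0],[0,0,0,-0.014,0],[0,0,0,-0.014,0],[0,0,0,-0.012,0],[0,0.0055,0.0024,0,0],[0,0.0055,0.0024,0,0],[0,0.0055,0.0024,0,0],[0,0,0,0,0]]])

```text
time: 3.45
tool_pos: [0.5077, -0.208, 0.0373]
tool_rot: [0.001, 0.543, 0.84, 0.0]
contact_force: [0.4, -0.6, -0.9]
gripper_width: 0.001
grasp_force: 0.0
```

Call:
servo_tool(deltas=[[[0,0.0046,0.002,0,0],[0,0.0046,0.002,0,0],[0,0.0046,0.002,0,0],[0,0.0027,0.0012,0,0],[0,0.0027,0.0012,0,0],[0,0,0,0,0],[0,0,0,0,0],[0,0,0,0,0]]])

```text
time: 4.25
tool_pos: [0.5253, -0.1995, 0.0362]
tool_rot: [-0.0, 0.544, 0.839, 0.0]
contact_force: [1.2, -0.2, -0.3]
gripper_width: 0.0
grasp_force: 0.0
```

```bash
cat > look.py <<'E'
from m import *
import sys
o=np.array([.5813,-.125]);a=np.radians(23.9)
f=cam('side'); s=manip.state(); print('tcp jig',toj(np.array(s['tool_pos']),o,a).round(4),s['contact_force'].round(1))
W=world(f);J=toj(W,o,a);h=cv2.cvtColor(f['pixels'],cv2.COLOR_RGB2HSV).astype(int)
m=(h[...,0]>8)&(h[...,0]<32)&(h[...,1]>90)&(abs(J[...,0])<.15)&(J[...,1]<0)&(J[...,1]>-.1)&(W[...,2]>.018)&(W[...,2]<.045)
q=J[m]; print('mould',m.sum(),np.percentile(q,[0,1,5,50,95,99,100],axis=0).round(4).T)
m=(f['z_map']>0)&(h[...,2]>120)&(h[...,1]<60)&(abs(J[...,0]-.115)<.02)&(abs(J[...,1]+.045)<.035)&(W[...,2]>.028)
q=J[m]; print('stop',m.sum(),np.percentile(q,[0,5,50,95,100],axis=0).round(4).T if m.any() else '')
u,v=map(int,pix(f,[*o,.05])); c=f['pixels'][v-110:v+90,u-120:u+120]
if len(sys.argv)>1: cv2.imwrite(sys.argv[1],cv2.resize(c[...,::-1],(720,600),interpolation=2))
E
python3 look.py pics/c3.png
```

```text
tcp jig [-0.0814 -0.0455  0.0363] [-0.6  0.3 -0.1]
mould 322 [[-0.0789 -0.0775 -0.0722  0.0038  0.0786  0.0904  0.0939]
 [-0.0614 -0.0607 -0.0603 -0.0547 -0.044  -0.0312 -0.0251]
 [ 0.018   0.0184  0.0207  0.0274  0.0306  0.0318  0.0326]]
stop 109 [[ 0.1115  0.1148  0.1201  0.1319  0.1327]
 [-0.0798 -0.0787 -0.0559 -0.0321 -0.028 ]
 [ 0.0283  0.0297  0.0346  0.0381  0.0394]]
```

Call:
servo_tool(deltas=[[[0,0.0037,0.0016,0,0],[0,0.0037,0.0016,0,0],[0,0.0027,0.0012,0,0],[0,0,0,0,0],[0,0,0,0,0],[0,0,0,0,0],[0,0,0,0,0],[0,0,0,0,0]]])

```text
time: 5.1
tool_pos: [0.5355, -0.1952, 0.0364]
tool_rot: [0.0, 0.544, 0.839, 0.0]
contact_force: [-0.7, 0.4, 0.4]
gripper_width: 0.001
grasp_force: 0.0
```

```bash
python3 look.py pics/c4.png
```

```text
tcp jig [-0.0703 -0.0456  0.0363] [-0.1  0.1  0.8]
mould 310 [[-0.0673 -0.0663 -0.0579  0.0145  0.0957  0.1029  0.1054]
 [-0.0607 -0.0605 -0.0601 -0.0543 -0.0434 -0.0397 -0.0262]
 [ 0.0181  0.0189  0.0207  0.0273  0.03    0.031   0.0312]]
stop 98 [[ 0.1137  0.1149  0.1206  0.1313  0.1321]
 [-0.0795 -0.0781 -0.0563 -0.0365 -0.0321]
 [ 0.028   0.0291  0.0347  0.0379  0.0402]]
```

View pics/c4.png

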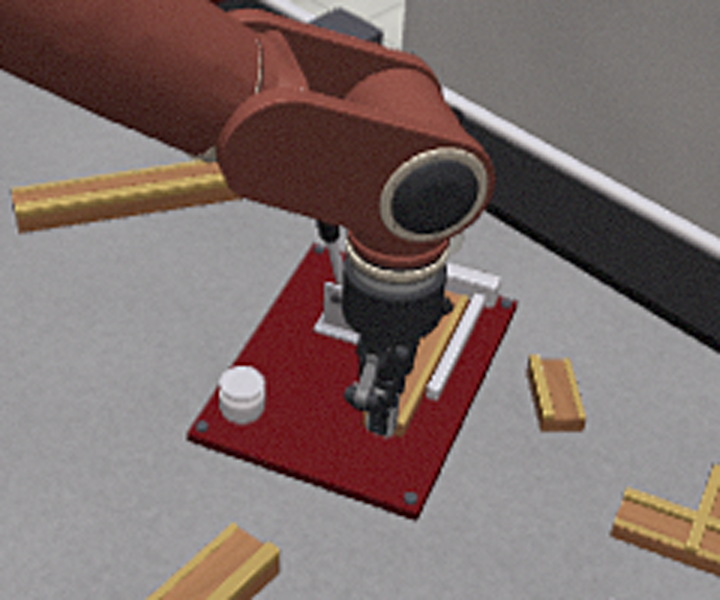

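The fingers are on the near end face (crop 385,430) and pushing; the far end is about 7 mm short. I continue in fine steps and watch for force.

Call:
servo_tool(deltas=[[[0,0.0018,0.0008,0,0],[0,0.0018,0.0008,0,0],[0,0.0009,0.0004,0,0],[0,0.0009,0.0004,0,0],[0,0,0,0,0],[0,0,0,0,0],[0,0,0,0,0],[0,0,0,0,0]]])

```text
time: 5.95
tool_pos: [0.541, -0.1928, 0.0363]
tool_rot: [0.0, 0.544, 0.839, 0.0]
contact_force: [-0.8, -0.5, 0.3]
gripper_width: 0.003
grasp_force: 0.0
```

Call:
servo_tool(deltas=[[[0,0.0009,0.0004,0,0],[0,0,0,0,0],[0,0,0,0,0],[0,0,0,0,0],[0,0,0,0,0],[0,0,0,0,0],[0,0,0,0,0],[0,0,0,0,0]]])

```text
time: 6.75
tool_pos: [0.5418, -0.1924, 0.0363]
tool_rot: [-0.0, 0.544, 0.839, -0.0]
contact_force: [-0.4, 0.4, 0.8]
gripper_width: 0.002
grasp_force: 0.3
```

Call:
servo_tool(deltas=[[[0,0.0009,0.0004,0,0],[0,0,0,0,0],[0,0.0009,0.0004,0,0],[0,0,0,0,0],[0,0,0,0,0],[0,0,0,0,0],[0,0,0,0,0],[0,0,0,0,0]]])

```text
time: 7.55
tool_pos: [0.5437, -0.1915, 0.0363]
tool_rot: [0.0, 0.544, 0.839, 0.0]
contact_force: [0.0, -0.3, -0.1]
gripper_width: -0.001
grasp_force: 0.0
```

```bash
python3 look.py
```

```text
tcp jig [-0.0613 -0.0456  0.0363] [ 0.1 -0.5 -0.1]
mould 312 [[-0.0597 -0.0584 -0.0505  0.0218  0.105   0.1092  0.1142]
 [-0.061  -0.0608 -0.0604 -0.054  -0.0429 -0.0277 -0.0254]
 [ 0.018   0.0185  0.021   0.0274  0.0305  0.032   0.0341]]
stop 90 [[ 0.1133  0.115   0.1206  0.1304  0.1344]
 [-0.0799 -0.0781 -0.059  -0.0386 -0.0355]
 [ 0.0282  0.0293  0.0351  0.0383  0.0387]]
```

Call:
servo_tool(deltas=[[[0,0.0009,0.0004,0,0],[0,0,0,0,0],[0,0.0009,0.0004,0,0],[0,0,0,0,0],[0,0,0,0,0],[0,0,0,0,0],[0,0,0,0,0],[0,0,0,0,0]]])

```text
time: 8.4
tool_pos: [0.5455, -0.1907, 0.0363]
tool_rot: [0.0, 0.544, 0.839, 0.0]
contact_force: [-0.6, 0.0, 0.7]
gripper_width: 0.0
grasp_force: 0.0
```

Call:
servo_tool(deltas=[[[0,0.0009,0.0004,0,0],[0,0,0,0,0],[0,0,0,0,0],[0,0,0,0,0],[0,0,0,0,0],[0,0,0,0,0],[0,0,0,0,0],[0,0,0,0,0]]])

```text
time: 9.2
tool_pos: [0.5464, -0.1904, 0.0363]
tool_rot: [0.0, 0.544, 0.839, 0.0]
contact_force: [0.2, -1.1, -0.1]
gripper_width: 0.003
grasp_force: 0.2
```

Call:
servo_tool(deltas=[[[0,0.0009,0.0004,0,0],[0,0,0,0,0],[0,0.0009,0.0004,0,0],[0,0,0,0,0],[0,0,0,0,0],[0,0,0,0,0],[0,0,0,0,0],[0,0,0,0,0]]])

```text
time: 10.0
tool_pos: [0.5472, -0.1899, 0.0362]
tool_rot: [-0.001, 0.544, 0.839, -0.001]
contact_force: [-5.1, -1.7, 2.8]
gripper_width: 0.002
grasp_force: 2.8
```

```bash
python3 look.py
```

```text
tcp jig [-0.0575 -0.0456  0.0363] [-5.4 -1.3  2.8]
mould 304 [[-0.0557 -0.0541 -0.0511  0.0273  0.1049  0.1131  0.1165]
 [-0.0617 -0.0608 -0.0602 -0.0541 -0.0433 -0.0282 -0.0271]
 [ 0.0182  0.0194  0.0215  0.0277  0.0304  0.0319  0.0328]]
stop 91 [[ 0.1137  0.1149  0.1219  0.1315  0.1336]
 [-0.0799 -0.0786 -0.0591 -0.0393 -0.037 ]
 [ 0.0281  0.0298  0.0347  0.037   0.0383]]
```

A 5 N reaction shows the moulding is butted against the stop. Back off, rise and go over to the -y side of the handle.

Call:
servo_tool(deltas=[[[0,-0.009,-0.004,0,0],[0,-0.014,-0.006,0,0],[0,-0.014,-0.006,0,0],[0,0,0,0.04,0],[0,0,0,0.045,0],[0,0,0,0.045,0],[0,0,0,0.034,0],[0,0,0,0,0]]])

```text
time: 10.85
tool_pos: [0.5132, -0.2076, 0.2074]
tool_rot: [0.006, 0.544, 0.839, 0.0]
contact_force: [0.6, -0.2, 0.4]
gripper_width: 0.003
grasp_force: 0.0
```

```bash
python3 look.py pics/c5.png; python3 -c "
from h import manip;print(manip.state()['tool_pos'],manip.state()['contact_force'])"
```

```text
tcp jig [-0.0966 -0.0467  0.2039] [-0.1 -0.4 -0.9]
mould 652 [[-0.0565 -0.055  -0.0526  0.0111  0.1021  0.1125  0.1165]
 [-0.0611 -0.0604 -0.0598 -0.0439 -0.028  -0.0263 -0.0251]
 [ 0.0183  0.0187  0.0224  0.0279  0.0341  0.0359  0.037 ]]
stop 127 [[ 0.1067  0.1145  0.1221  0.1316  0.1332]
 [-0.0794 -0.0777 -0.0518 -0.0183 -0.0121]
 [ 0.0281  0.0291  0.0349  0.0381  0.0398]]
[ 0.51190339 -0.2068009   0.20392542] [-0.12502593 -0.39702493 -0.85242749]
```

View pics/c5.png

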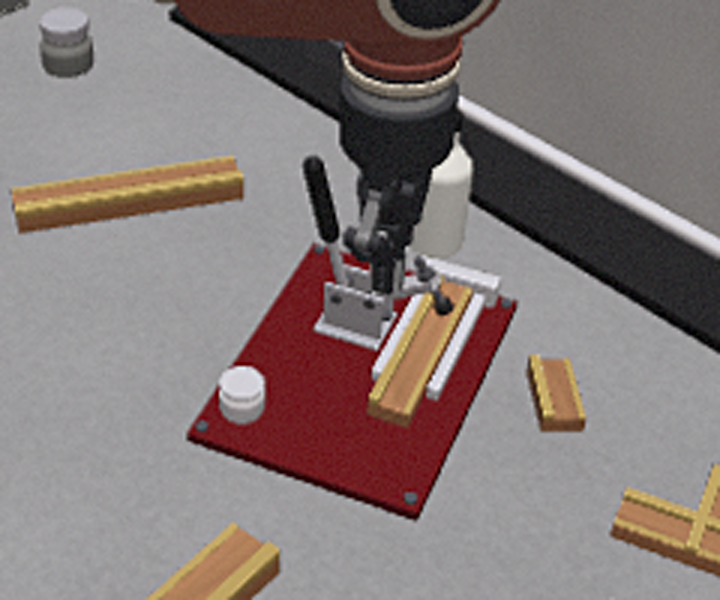

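The moulding now reaches the stop (far end near crop 460,290), the handle is still open (320,200), and the tool is clear. Next, the tool goes beside the handle.

Call:
servo_tool(deltas=[[[0,0.0194,0.025,0,0],[0,0.0194,0.025,0,0],[0,0.0194,0.025,0,0],[0,0.0194,0.025,0,0],[0,0.0194,0.025,0,0],[0,0,0,-0.013,0],[0,0,0,-0.013,0],[0,0,0,0,0]]])

```text
time: 11.7
tool_pos: [0.605, -0.0808, 0.1695]
tool_rot: [-0.004, 0.544, 0.839, -0.001]
contact_force: [-0.8, 0.1, -0.5]
gripper_width: -0.001
grasp_force: 0.0
```

```bash
python3 - <<'E'
from m import *
o=np.array([.584,-.124]);a=np.radians(24)
t=manip.state()['tool_pos'];print(t,toj(np.array(t),o,a))
for n in('side','top'):
    f=cam(n);J=toj(world(f),o,a);h=cv2.cvtColor(f['pixels'],cv2.COLOR_RGB2HSV)
    m=(f['z_map']>0)&(abs(J[...,0]-.04)<.035)&(J[...,2]>.06)&(J[...,2]<.22)&(J[...,1]>-.02)&(J[...,1]<.11)
    for z in np.arange(.1,.22,.02):
        k=m&(abs(J[...,2]-z)<.01); q=J[k]
        print(n,z.round(2),[(int(b*1000),q[abs(q[:,1]-b)<.005][:,0].mean().round(3)) for b in np.arange(-.005,.1,.01) if (abs(q[:,1]-b)<.005).any()])
    u,v=map(int,pix(f,[*t[:2],.12])); c=f['pixels'][max(v-70,0):v+70,u-80:u+80]
    if n=='side':cv2.imwrite('pics/c6.png',cv2.resize(c[...,::-1],(640,560),interpolation=2))
E
```

```text
[ 0.60502613 -0.0807737   0.16945219] [0.03679005 0.03093709 0.16945219]
side 0.1 [(45, np.float64(0.04)), (55, np.float64(0.037)), (65, np.float64(0.04))]
side 0.12 [(45, np.float64(0.041)), (55, np.float64(0.037)), (65, np.float64(0.038))]
side 0.14 [(55, np.float64(0.039)), (65, np.float64(0.036)), (75, np.float64(0.04))]
side 0.16 [(24, np.float64(0.029)), (35, np.float64(0.024)), (55, np.float64(0.041)), (65, np.float64(0.036)), (75, np.float64(0.037))]
side 0.18 [(24, np.float64(0.026)), (35, np.float64(0.022)), (45, np.float64(0.026)), (55, np.float64(0.039)), (65, np.float64(0.038)), (75, np.float64(0.038))]
side 0.2 [(15, np.float64(0.029)), (24, np.float64(0.034)), (35, np.float64(0.025)), (45, np.float64(0.006))]
top 0.1 []
top 0.12 []
top 0.14 []
top 0.16 []
top 0.18 []
top 0.2 []
```

View pics/c6.png

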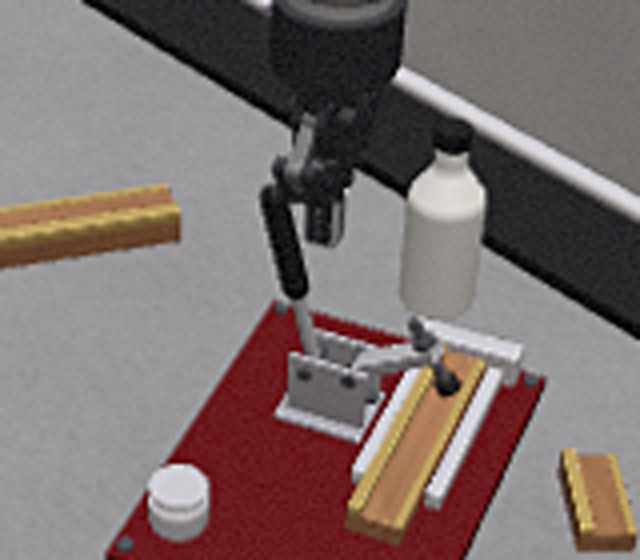

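The shut fingertips (crop 325,235) stand just on the -y side of the black grip (282,240), level with its upper part and lined up with it in x. I push it over along its arc.

Call:
servo_tool(deltas=[[[0,-0.003,0.012,0,0],[0,-0.0037,0.0082,-0.0025,0],[0,-0.0037,0.0082,-0.0025,0],[0,-0.0035,0.0078,-0.004,0],[0,-0.0035,0.0078,-0.004,0],[0,-0.0031,0.0069,-0.0054,0],[0,-0.0031,0.0069,-0.0054,0],[0,-0.0027,0.0061,-0.0065,0]]])

```text
time: 12.6
tool_pos: [0.5835, -0.0163, 0.1469]
tool_rot: [0.003, 0.544, 0.839, 0.001]
contact_force: [1.2, -2.9, 7.1]
gripper_width: -0.004
grasp_force: 3.8
```

```bash
cat > lev.py <<'E'
from m import *
import sys
o=np.array([.584,-.124]);a=np.radians(24)
s=manip.state();t=np.array(s['tool_pos']);print(t,toj(t,o,a),s['contact_force'])
f=cam('side');J=toj(world(f),o,a);h=cv2.cvtColor(f['pixels'],cv2.COLOR_RGB2HSV)
m=(f['z_map']>0)&(abs(J[...,0]-.037)<.02)&(J[...,1]>.05)&(J[...,1]<.2)&(J[...,2]>.055)&(J[...,2]<.2)&(h[...,2]<70)
q=J[m]; e=np.degrees(np.arctan2(q[:,2]-.05,q[:,1]-.035)); r=np.hypot(q[:,2]-.05,q[:,1]-.035)
k=(r<.09); print('elev',m.sum(),np.median(e),np.median(e[k]),r.max())
u,v=map(int,pix(f,[*t[:2],.1])); c=f['pixels'][max(v-70,0):v+70,u-80:u+80]
if len(sys.argv)>1: cv2.imwrite(sys.argv[1],cv2.resize(c[...,::-1],(640,560),interpolation=2))
E
python3 lev.py
```

```text
[ 0.58345567 -0.01630971  0.14687979] [0.04330432 0.09860137 0.14687979] [ 1.21768932 -2.94668489  7.1368285 ]
elev 286 49.413162930158975 47.602406319785246 0.16092809341965433
```

Call:
servo_tool(deltas=[[[0,-0.004,0.0053,-0.0068,0],[0,-0.0035,0.0045,-0.0077,0],[0,-0.0022,0.0049,-0.0077,0],[0,-0.0017,0.0039,-0.0084,0],[0,-0.0012,0.0027,-0.009,0],[0,-0.0006,0.0014,-0.005,0],[0,0,0,0,0],[0,0,0,0,0]]])

```text
time: 13.45
tool_pos: [0.5683, 0.006, 0.0988]
tool_rot: [-0.001, 0.544, 0.839, -0.0]
contact_force: [-0.0, 0.1, 0.3]
gripper_width: -0.002
grasp_force: 0.0
```

```bash
python3 lev.py pics/c7.png
```

```text
[0.5682582  0.00603308 0.09882491] [0.03850837 0.12519389 0.09882491] [-0.0363654   0.11423596  0.3143203 ]
elev 385 32.96366136108215 12.671015113363557 0.16970944789284173
```

View pics/c7.png

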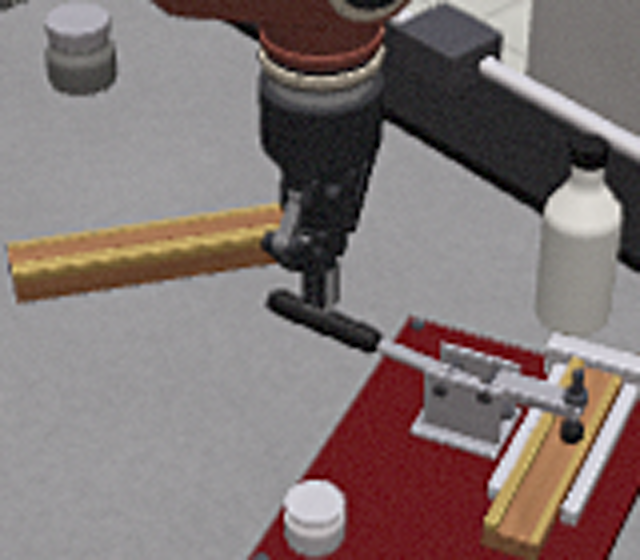

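The handle lies down at (325,318) and the pad is on the moulding at (572,430). The tool reads no force, so the clamp has snapped past its dead point. I retract upwards and check from a clear view.

Call:
servo_tool(deltas=[[[0,0,0,0.015,0],[0,0,0,0.03,0],[0,-0.01,0.01,0.04,0],[0,-0.02,0.03,0.03,0],[0,-0.02,0.04,0,0],[0,-0.02,0.04,0,0],[0,0,0,0,0],[0,0,0,0,0]]])

```text
time: 14.3
tool_pos: [0.4989, 0.1265, 0.216]
tool_rot: [0.001, 0.543, 0.84, 0.001]
contact_force: [-0.1, 0.1, 1.0]
gripper_width: -0.006
grasp_force: 0.0
```

```bash
python3 lev.py; python3 look.py pics/c8.png
```

```text
[0.49885711 0.12650324 0.2160065 ] [0.02410694 0.26347684 0.2160065 ] [-0.13806026  0.13059302  0.96287942]
elev 177 11.742255149061593 12.776339366234156 0.13206607969161308
tcp jig [0.0264 0.2621 0.2153] [-0.9 -0.8 -0. ]
mould 616 [[-0.0569 -0.0553 -0.0535  0.0063  0.1055  0.1138  0.1179]
 [-0.0616 -0.0606 -0.0599 -0.045  -0.0276 -0.0258 -0.025 ]
 [ 0.0184  0.0188  0.0219  0.0279  0.0344  0.0364  0.0391]]
stop 133 [[ 0.1021  0.1146  0.1213  0.1309  0.1334]
 [-0.08   -0.0777 -0.0464 -0.0136 -0.0107]
 [ 0.0284  0.0304  0.0347  0.0377  0.0404]]
```

View pics/c8.png

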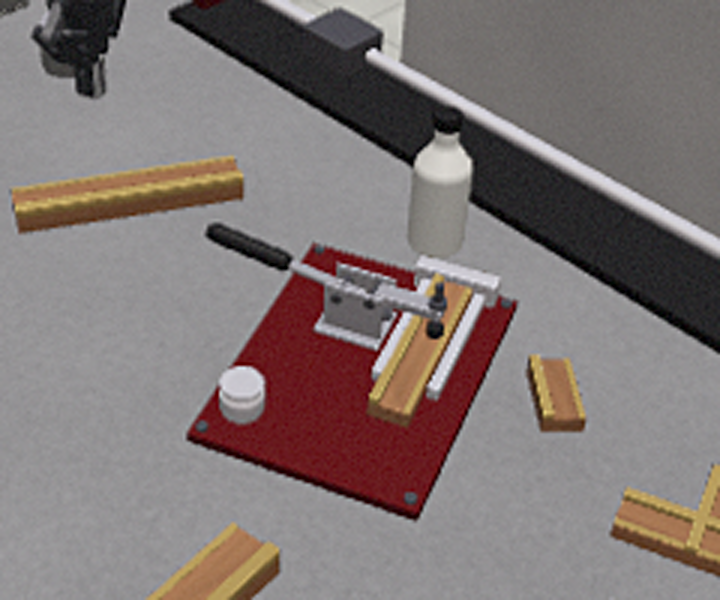

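The handle is locked about level (crop 250,245), the pad is down on the moulding (435,328), and the moulding is butted at the stop (455,280). The bystanders near the jig are where they were and the tool is clear.

```bash
python3 -c "
from h import manip;print(manip.job_done())"
```

```text
the job is handed in; nothing more can be done
None
```

The moulding was pushed along its channel until it butted against the end stop, the clamp handle snapped over into lock with the pad down on the moulding, and the job was handed in with the arm clear at about 14 s of the 40 s. I don't have the judge's result, and the pad's pressing force was not measured, only seen to be down.

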